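Feed one ferrite core onto the test pad

TASK

Press the red plunger of the core feeder fully down once and let it come back up, so that a single yellow core is pushed out in front of it. Then, with the fingertips, push that core across the mat until it lies wholly on the white test pad, keeping it flat on the mat: do not pick it up. Leave the other cores in the feeder and everything else on the bench where it is.

Things in the scene. Friction and masses are not known exactly. Their poses are not given: they have to be found in the camera images.
- feeder: Fixed core feeder. Origin on the mat at its magazine's axis; -x points out of the delivery gate, z up. Magazine: upright open-topped aluminium channel, 47 x 47 mm, 72 mm high, with a stack of three cores; gate in its front face at x = -23.5 mm. Housing: white box from x = 23.5 to 112 mm, 60 mm wide, 64 mm high, red plunger on top.
- plunger_top (a point): Centre of the flat top of the red plunger cap, 38 mm diameter, 106 mm above the mat when up, 65 mm behind the feeder's origin. Pressed straight down, it moves 26 mm to its stop and springs back by itself; it starts to move at about 6 N, needs about 10 N at the bottom, and somewhat more if pressed fast.
- plunger (a joint): Travel of the plunger in m: 0 up, 0.026 fully down. A full press drives a flat pusher out of the gate, which leaves the lowest core lying on the mat with its centre about 73 mm in front of the feeder's origin; the pusher draws back as the plunger rises, and the next core drops down in the magazine.
- core1_center (a point): Centre of the core to be ejected (the lowest in the stack): yellow disc with a black centre, 36 mm diameter, 14 mm thick, about 30 g, lying flat, so its centre is 7 mm above the mat. It slides freely on the mat and is free to be pushed in any direction once it is out.
- core2_center (a point): Centre of the second core in the magazine, same as the first; it must stay in the feeder.
- core3_center (a point): Centre of the third (top) core in the magazine, same as the first; it must stay in the feeder.
- white_pad: White test pad with copper rings, 76 mm diameter, printed flat on the mat (no edge or height). Origin at its centre.
- black_pad: Black pad with copper rings, 76 mm diameter, printed flat on the mat: not the one to use. Origin at its centre.
- spool: Small grey plastic wire spool standing on end, 58 mm diameter, 48 mm high. Bystander; origin at the centre of its underside.
- board: Loose green circuit board lying flat, 90 x 70 mm, up to 18 mm high. Bystander; origin at the centre of its underside.
- wrench: Steel open-ended wrench lying flat on the mat, roughly along y, 150 mm long. Bystander; origin about its middle, at mat level.
- meter: Dark hand-held multimeter lying on its back, 75 x 150 x 40 mm. Bystander; origin at the centre of its underside.
- bin: Small black open parts bin, 100 x 75 mm, 45 mm high. Bystander; origin at the centre of its underside.
- flux: Small white bottle with a black cap, 38 mm diameter, 85 mm high. Bystander; origin at the centre of its underside.
- core1: The core to be ejected: as core1_center, but with its origin at the centre of its underside.

How it is judged:
On the way, in this order (a step that is already met when the one before it is completed fails the run):
1. the plunger is fully down and the lowest core is out in front of the gate (value of joint plunger above 0.022 m and x of core1_center in the frame of feeder below -0.055 m), for 0.05 s.
2. the plunger is let up again, with the core still out and off the pad (value of joint plunger below 0.004 m and x of core1_center in the frame of feeder below -0.045 m and horizontal distance between core1_center and white_pad above 0.03 m), for 0.1 s.
At the end, for the whole second after the job is handed in: The ejected core lies flat and still with its whole disc on the white pad (centre within 20 mm of the pad's), the plunger is up, and the other two cores are still in the magazine (horizontal distance between core1_center and white_pad below 0.02 m and height (world z) of core1_center below 0.01 m and angle between core1_center's own z axis and vertical below 0.1 rad and linear speed of core1 below 0.02 m/s and value of joint plunger below 0.004 m and x of each of core2_center, core3_center in the frame of feeder above -0.012 m); the robot touches nothing.
It fails at once if the ejected core is lifted off the mat (centre more than 17 mm up) or tipped more than 0.4 rad (height (world z) of core1_center above 0.017 m or angle between core1_center's own z axis and vertical above 0.4 rad).
It fails at once if a second core is pushed out of the feeder (12 mm off the magazine's axis) or taken out of its top (not (x of core2_center in the frame of feeder above -0.012 m) or not (x of core3_center in the frame of feeder above -0.012 m) or height (world z) of core3_center above 0.06 m or height (world z) of core2_center above 0.045 m).
It fails at once if something else on the bench is moved more than 25 mm (distance of any of spool, board, wrench, meter, bin, flux from where it was at the start of the episode above 0.025 m).
It also fails if it takes over 48 s, if anything falls off the work surface, if the arm or the gripper's body presses on something with over 40 N, if the wrist force passes 120 N, or if a joint passes its speed limit or range.

ROBOT

A 6-joint arm with a two-finger parallel gripper is mounted at the origin on the work surface. World frame = base frame: x ahead of the robot, y to its left, z up, the work surface at z = 0. Lengths are in m, angles in rad, forces in N, time in s.
With the tool pointing down it reaches from about 0.375 to 0.9 m from the base axis. Payload 3.1 kg.
Tool frame: the origin (TCP) lies between the finger pads; the fingertips stand 11 mm ahead of it and the grasp point (between the pads) lies 8 mm behind it; z points along the fingers, y is the direction in which the jaws open and shut (so a half turn about z gives the same grasp; the last joint's range is limited). The gripper opens to 85 mm and grips with 20 to 120 N. Pads are 22 mm wide; open, the fingers measure 114 mm over their backs; the gripper's body (76 mm by 85 mm) begins 54 mm behind the grasp point. The pads swing forward as they close: fully open they stand 13 mm farther back than shut.
Start: joints at [-1.472, 0.527, 1.433, -0, 1.181, -0.178], TCP at [0.171, -0.601, 0.242] pointing down, gripper open.
Joint ranges: [-3.08, 3.08], [-0.75, 2.2], [0.22, 2.44], [-1.43, 4.57], [0, 2.65], [-2.85, 2.85]. Speed limits (rad/s): [2.79, 2.79, 3.14, 3.14, 3.14, 3.14].

INTERFACE

Orientations are given as a unit quaternion [x, y, z, w].
In Python, from station import manip gives the robot as it stands. The module is installed in compiled form; this text tells all that it offers.
- The arm moves only by the tool arm_command, never from a script. Its argument "rows" is a list of rows, each a list of 3 entries, a list of its own where there are three numbers: the shift along the world's x, y, z in mm, then the turn about the world's z in rad, then the closure, from -1 (fully open) to 1 (shut), so that 0 is half open. A call has 1 to 12 rows; each row shifts and turns the commanded pose from where the row before left it; what a row does not reach is not made up. A row lasts 1/8 s, in which the tool goes at most 62.5 mm and 10.7 degrees, less where a joint would pass 70% of its speed; a pose out of reach is approached as far as the arm can. A call with a gripper value outside its range is refused whole. The fingers move at their own pace and stop on an object; "squeeze" is the grip in N (left out, the last holds). Time passes only in rows, so rows that do not move let the fingers close. It gives the time, the measured TCP pose, the force and the opening at its end, in the units of the state.
- manip.sense(): the state, without advancing time (a new reading comes with each control period).
- manip.snapshot(name): name is "scene" or "top" or "wrist"; returns the picture (420x560x3 uint8, blue, green, red); there is no depth.
- manip.get_calibration(name): a dict with "fovy" (degrees; the focal length in pixels is half the picture's height over the tangent of half this angle, whatever the lens; pixels are square), "cx", "cy" (the principal point, pixels), "R" (3x3) and "t" (3): a world point X has camera coordinates R X + t. Camera axes: x right, y down, z forward; pixel columns grow to the right and rows downward; lengths in m; the calibration is good to about 2 mm. A picture is of the moment at which its call begins: read the wrist's pose just before it. get_calibration takes no time and is no camera call; for the wrist camera it gives the pose at the moment of the call.
- manip.sign_off(): hands the job in, once; it reports no verdict.
The state is a dict: "t": time; "q": joint angles; "qd": joint speeds; "tau": joint torques, N m; "tcp_pos": TCP position; "tool_rot": TCP orientation; "force": force on the tool from outside, world axes, zero at the start; "ft_torque": the same for the moment, N m; "finger_gap": opening from 0.0 (shut) to 1.0 (fully open).
Only numpy, scipy, OpenCV 4.12 (cv2) and the standard library are available. Lean on these libraries where they do the work, as an engineer would, in place of code of your own. Each camera call takes 0.05 s, during which the arm holds its last target.

## Working session

There is one attempt and no reset: what is moved stays moved. The work goes in short steps, Python scripts to look and compute and a tool call to move; the robot and the scene stay as the last step left them, time stands still between calls to the robot, and variables do not carry over. Pictures are saved under pics/ and viewed, and the job is handed in when it is done.

Besides the shell and the picture viewer there is one more tool, called after ">>>" in YAML: its name, and indented under it one key for each argument. arm_command: Moves the arm, as the interface text tells. Its arguments: {"type":"object","properties":{"rows":{"type":"array","items":{"type":"array"}},"squeeze":{"type":"number"}},"required":["rows"]}

```bash
mkdir -p pics; cat > h.py <<'E'
from station import manip
import numpy as np, cv2
def ray(name,uv,z,cal=None):
    c=cal or manip.get_calibration(name)
    f=210/np.tan(np.radians(c['fovy'])/2)
    R=np.array(c['R']);t=np.array(c['t'])
    d=R.T@np.array([(uv[0]-c['cx'])/f,(uv[1]-c['cy'])/f,1]);o=-R.T@t
    return o+d*(z-o[2])/d[2]
def proj(name,X):
    c=manip.get_calibration(name);f=210/np.tan(np.radians(c['fovy'])/2)
    p=np.array(c['R'])@np.array(X)+np.array(c['t']);return f*p[0]/p[2]+c['cx'],f*p[1]/p[2]+c['cy']
E
python3 - <<'E'
from h import *
for n in("scene","top"):
    cv2.imwrite(f"pics/{n}0.png",manip.snapshot(n)); c=manip.get_calibration(n);print(n,c)
s=manip.sense();print(s['t'],s['tcp_pos'],s['tool_rot'])
E
```

```text
scene {'fovy': 56.66836888096684, 'cx': 272.3398437729941, 'cy': 207.11680179779816, 'R': array([[ 0.26517115,  0.96388931,  0.02452874],
       [ 0.56147252, -0.1336829 , -0.81662568],
       [-0.78385769,  0.23031779, -0.5766462 ]]), 't': array([-0.1521541 , -0.21308982,  1.53057603])}
top {'fovy': 53.413522368259585, 'cx': 279.95293049982234, 'cy': 209.18419319337397, 'R': array([[-2.47025096e-03, -9.99959877e-01,  8.61055771e-03],
       [-9.82383101e-01,  8.17655907e-04, -1.86876362e-01],
       [ 1.86861824e-01, -8.92049790e-03, -9.82345705e-01]]), 't': array([-0.00697797,  0.57597915,  0.87378648])}
0.1 [ 0.17075805 -0.60057464  0.24141791] [ 9.90438966e-01  1.37948081e-01  3.43490186e-05 -9.89769911e-04]
```

View pics/scene0.png

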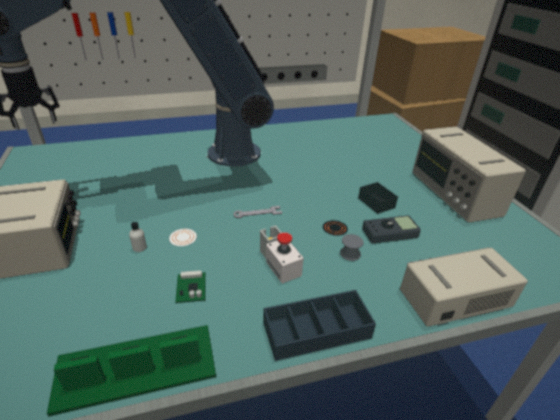

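View pics/top0.png

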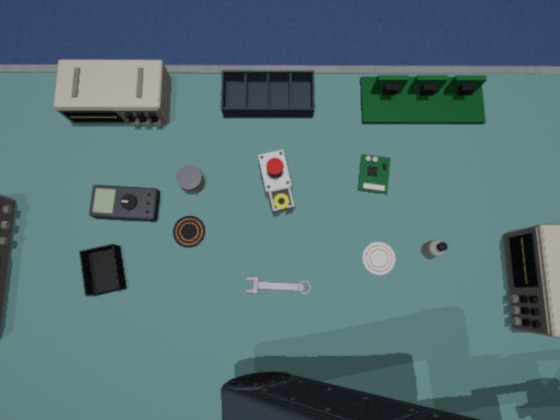

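```bash
python3 - <<'E'
from h import *
im=cv2.imread("pics/top0.png")
cv2.imwrite("pics/topc.png",cv2.resize(im[140:320,240:470],None,fx=3.4,fy=3.3,interpolation=cv2.INTER_CUBIC)) 
im=cv2.imread("pics/scene0.png")
cv2.imwrite("pics/scenec.png",cv2.resize(im[190:310,120:320],None,fx=4,fy=4,interpolation=cv2.INTER_CUBIC))
E
```

```text
(no output)
```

View pics/topc.png

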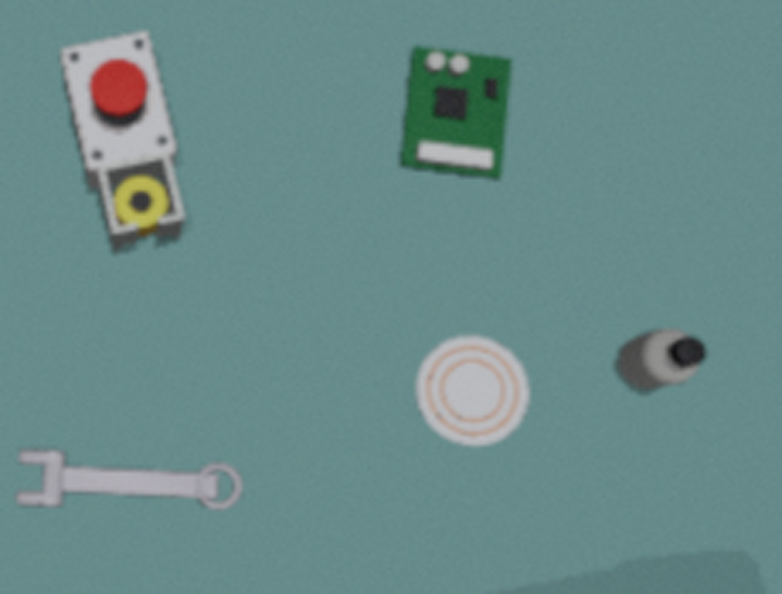

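View pics/scenec.png

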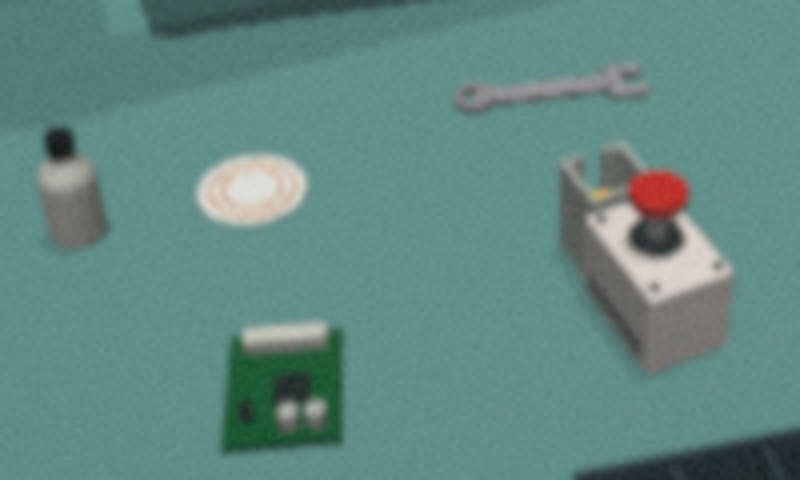

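```bash
python3 - <<'E'
from h import *
def P(u,v,z): return ray("top",(240+u/3.4-.35,140+v/3.3-.35),z)
pl=P(119,87,.106);c3=P(141,201,.042);pad=P(472,390,0)
print("plunger",pl,"core3",c3,"pad",pad)
hc=[P(*p,.064) for p in((62,48),(149,33),(176,152),(88,168))]
print("housing corners",hc, np.mean(hc,0))
d=c3-pl;print("plunger-core dist",np.hypot(*d[:2]),"ang",np.degrees(np.arctan2(d[1],d[0])))
for a,b in((0,3),(1,2)):
    e=hc[b]-hc[a];print(np.hypot(*e[:2]),np.degrees(np.arctan2(e[1],e[0])))
e=hc[0]-hc[1];print(np.hypot(*e[:2]),np.degrees(np.arctan2(e[1],e[0]))-90)
print("scene cross", ray("scene",(120+658/4-.4,190+190/4-.4),.106), ray("scene",(120+252/4-.4,190+188/4-.4),0))
for n,p in dict(wr_ring=(220,487,0),wr_end=(20,480,0),bd1=(401,165,0),bd2=(498,178,0),bd3=(511,60,0),bd4=(415,47,0),flux=(686,352,.085)).items(): print(n,P(*p))
s=manip.sense();print(s)
E
```

```text
plunger [0.66015859 0.00364877 0.106     ] core3 [ 0.59817375 -0.01073622  0.042     ] pad [ 0.47174331 -0.23569032  0.        ]
housing corners [array([0.7004119 , 0.04161517, 0.064     ]), array([ 0.71116589, -0.01614584,  0.064     ]), array([ 0.62725235, -0.03347122,  0.064     ]), array([0.61620568, 0.02403738, 0.064     ])] [0.66375895 0.00400887 0.064     ]
plunger-core dist 0.06363213216335743 ang -166.9344985427021
0.08602131961547393 -168.20900078125428
0.0856834281725815 -168.33423050823808
0.05875357406027767 10.546612205390389
scene cross [0.66434631 0.00212748 0.106     ] [ 0.47232793 -0.23645301  0.        ]
wr_ring [ 0.4054331  -0.06352753  0.        ]
wr_end [0.41050498 0.07033788 0.        ]
bd1 [ 0.63349306 -0.19341109  0.        ]
bd2 [ 0.62384305 -0.26101463  0.        ]
bd3 [ 0.71248392 -0.27472398  0.        ]
bd4 [ 0.72240558 -0.20671294  0.        ]
flux [ 0.48971556 -0.34976679  0.085     ]
{'t': 0.1, 'q': array([-1.47250397e+00,  5.28398044e-01,  1.43376875e+00, -1.15762975e-05,
        1.18140656e+00, -1.78482147e-01]), 'qd': array([ 0.00031556, -0.00336366, -0.0018283 ,  0.00165011,  0.00228326,
       -0.00139493]), 'tau': array([-2.29775414e-04, -4.43304956e+01, -1.78586197e+01, -3.25401224e-04,
        3.86677275e-03,  9.26124670e-06]), 'tcp_pos': array([ 0.17075805, -0.60057464,  0.24141791]), 'tool_rot': array([ 9.90438966e-01,  1.37948081e-01,  3.43490186e-05, -9.89769911e-04]), 'force': array([-0.77591057, -1.03710454, -0.52232647]), 'ft_torque': array([-0.01456728,  0.05794327, -0.01893889]), 'finger_gap': 1.0016979591412576}
```

>>> arm_command:
  rows:
    - [[20,58,0],0,1]
    - [[20,58,0],0.1,1]
    - [[20,58,0],0.1,1]
    - [[20,58,0],0.1,1]
    - [[40,40,0],0.1,1]
    - [[45,40,0],0.1,1]
    - [[45,40,0],0.1,1]
    - [[45,40,0],0.1,1]
    - [[45,40,0],0.1,1]
    - [[45,40,0],0.1,1]
    - [[45,40,0],0.1,1]
    - [[45,40,-20],0.04,1]

```text
t: 1.6
tcp_pos: [0.6076, -0.0485, 0.2236]
tool_rot: [0.79, 0.613, 0.001, 0.002]
force: [1.1, -0.7, 0.0]
finger_gap: -0.002
```

>>> arm_command:
  rows:
    - [[28,26,-30],0,1]
    - [[28,26,-30],0,1]
    - [[0,0,-20],0,1]
    - [[0,0,0],0,1]

```text
t: 2.1
tcp_pos: [0.6594, 0.003, 0.1399]
tool_rot: [0.791, 0.612, -0.002, -0.002]
force: [-0.3, -0.4, -0.1]
finger_gap: -0.002
```

```bash
python3 - <<'E'
from h import *
s=manip.sense();print(s['tcp_pos'],s['force'])
for n in("scene","top"):
    im=manip.snapshot(n); cv2.imwrite(f"pics/{n}1.png",im)
    u,v=map(int,proj(n,(.662,.003,.106)));
    cv2.imwrite(f"pics/{n}1c.png",cv2.resize(im[v-60:v+60,u-80:u+80],None,fx=4,fy=4,interpolation=cv2.INTER_CUBIC))
E
```

```text
[0.65940643 0.00301807 0.13990309] [-0.3494865  -0.38487686 -0.07143963]
```

View pics/scene1c.png

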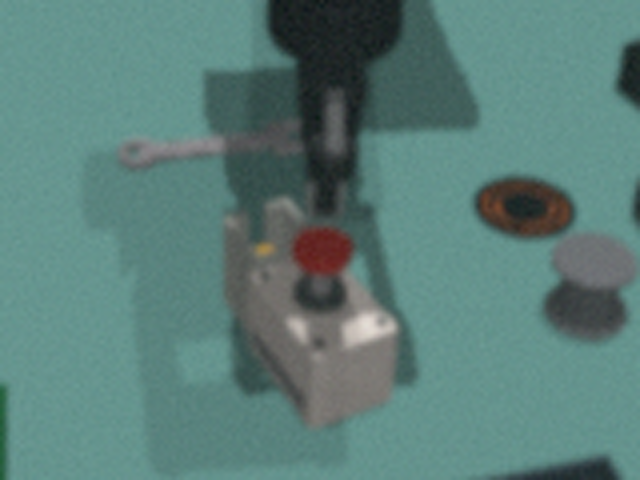

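View pics/top1c.png

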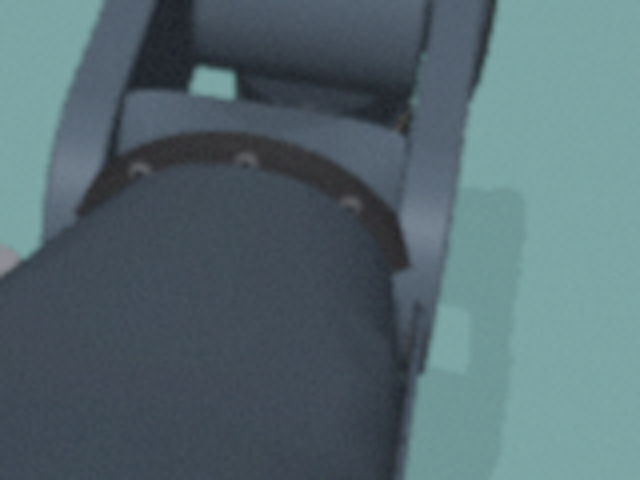

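The shut fingers stand right above the cap (scene crop: tips at about (327,210), cap centre (323,250)). Now I'll press.

>>> arm_command:
  rows:
    - [[2,0,-12],0,1]
    - [[0,0,-9],0,1]
    - [[0,0,-6],0,1]
    - [[0,0,-6],0,1]
    - [[0,0,-6],0,1]
    - [[0,0,-5],0,1]
    - [[0,0,-3],0,1]
    - [[0,0,0],0,1]

```text
t: 3.2
tcp_pos: [0.6629, 0.0019, 0.0968]
tool_rot: [0.791, 0.612, -0.0, 0.0]
force: [-2.9, -1.5, 6.9]
finger_gap: -0.001
```

>>> arm_command:
  rows:
    - [[0,0,-3],0,1]
    - [[0,0,-3],0,1]
    - [[0,0,-2],0,1]
    - [[0,0,0],0,1]

```text
t: 3.7
tcp_pos: [0.663, 0.0019, 0.091]
tool_rot: [0.791, 0.612, -0.0, 0.0]
force: [-6.2, 0.1, 16.5]
finger_gap: -0.003
```

>>> arm_command:
  rows:
    - [[0,0,-2],0,1]
    - [[0,0,0],0,1]

```text
t: 3.95
tcp_pos: [0.663, 0.0019, 0.0909]
tool_rot: [0.791, 0.612, -0.0, 0.001]
force: [-8.9, -0.4, 25.1]
finger_gap: -0.002
```

```bash
python3 - <<'E'
from h import *
n="scene"
im=manip.snapshot(n); 
u,v=map(int,proj(n,(.6,.0,.05)));
cv2.imwrite(f"pics/{n}2c.png",cv2.resize(im[v-60:v+60,u-80:u+80],None,fx=4,fy=4,interpolation=cv2.INTER_CUBIC))
E
```

```text
(no output)
```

View pics/scene2c.png

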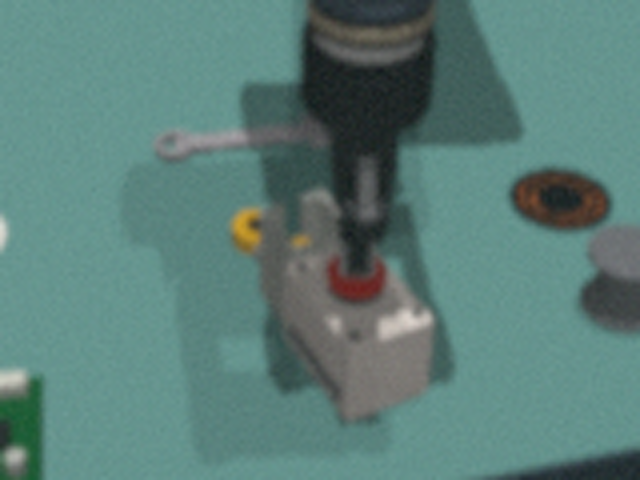

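>>> arm_command:
  rows:
    - [[0,0,8],0,1]
    - [[0,0,8],0,1]
    - [[0,0,8],0,1]
    - [[0,0,12],0,1]
    - [[0,0,30],0,1]
    - [[-30,30,30],0,0.6]
    - [[-40,40,10],0,0.6]
    - [[-30,40,0],0,0.6]
    - [[-20,20,0],0,0.6]
    - [[0,0,0],0,0.6]

```text
t: 5.25
tcp_pos: [0.5415, 0.1339, 0.1917]
tool_rot: [0.79, 0.613, -0.0, -0.0]
force: [-0.1, -0.7, 0.4]
finger_gap: 0.201
```

```bash
python3 - <<'E'
from h import *
s=manip.sense();print(s['tcp_pos'],s['force'],s['finger_gap'])
for n in("top","wrist"):
    c=manip.get_calibration(n); im=manip.snapshot(n); cv2.imwrite(f"pics/{n}3.png",im)
    print(n,proj(n,(.527,-.026,.014)))
print(c)
E
```

```text
[0.54153158 0.13394791 0.19165475] [-0.08815206 -0.71615786  0.36876626] 0.200892481736413
top (np.float64(287.71996080022365), np.float64(233.40245470871744))
wrist (np.float64(302.0099728987009), np.float64(336.82948791813976))
{'fovy': 62.374357205835224, 'cx': 280.66007338132874, 'cy': 209.59320486298395, 'R': array([[ 9.68524427e-01, -2.48917445e-01,  7.34371769e-04],
       [-2.38841927e-01, -9.28482113e-01,  2.84386180e-01],
       [-7.01068302e-02, -2.75610360e-01, -9.58709529e-01]]), 't': array([-0.49364203,  0.23078696,  0.40484392])}
```

View pics/top3.png

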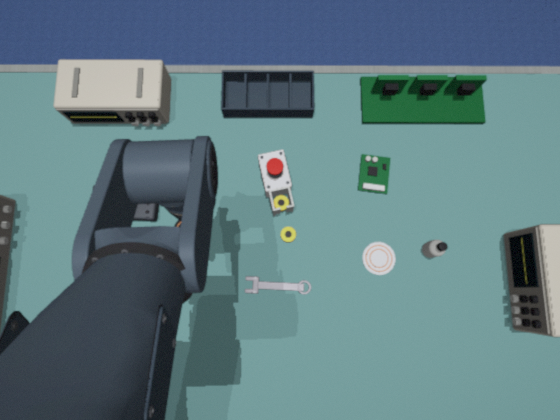

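View pics/wrist3.png

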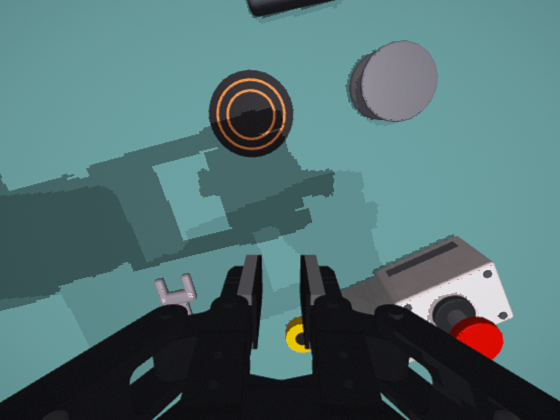

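```bash
python3 - <<'E'
from h import *
c=manip.get_calibration("wrist");f=210/np.tan(np.radians(c['fovy'])/2)
R=np.array(c['R']);t=np.array(c['t']);o=-R.T@t
s=manip.sense();T=np.array(s['tcp_pos']);j=np.array([.968,-.25,0]);n=np.array([.25,.968,0])
print("cam rel",(o-T)@j,(o-T)@n,o[2]-T[2])
for uv in((300,256),(315,256),(335,290),(360,310),(400,305),(440,330),(505,400),(345,410)):
  d=R.T@np.array([(uv[0]-c['cx'])/f,(uv[1]-c['cy'])/f,1])
  for off in(.011,-.0):
    k=((T-o)@n+off)/(d@n);X=o+k*d-T;print(uv,off,"jaw",round(X@j*1e3),"z",round(X[2]*1e3),end=' | ')
  print()
E
```

```text
cam rel 0.00027739767931498835 0.07239914451629559 0.1310825038958924
(300, 256) 0.011 jaw 9 z -6 | (300, 256) -0.0 jaw 10 z -31 | 
(315, 256) 0.011 jaw 15 z -6 | (315, 256) -0.0 jaw 18 z -31 | 
(335, 290) 0.011 jaw 19 z 23 | (335, 290) -0.0 jaw 23 z 3 | 
(360, 310) 0.011 jaw 25 z 35 | (360, 310) -0.0 jaw 30 z 18 | 
(400, 305) 0.011 jaw 39 z 32 | (400, 305) -0.0 jaw 46 z 15 | 
(440, 330) 0.011 jaw 46 z 46 | (440, 330) -0.0 jaw 54 z 30 | 
(505, 400) 0.011 jaw 49 z 70 | (505, 400) -0.0 jaw 58 z 59 | 
(345, 410) 0.011 jaw 14 z 73 | (345, 410) -0.0 jaw 16 z 62 |
```

>>> arm_command:
  rows:
    - [[0,-8,-10],0.175,1]
    - [[0,-8,-10],0.175,1]
    - [[0,-8,-10],0.175,1]
    - [[0,-8,-10],0.175,1]
    - [[0,-8,-15],0.175,1]
    - [[0,-8,-15],0.175,1]
    - [[0,-8,-20],0.175,1]
    - [[0,-8,-20],0.175,1]
    - [[0,-6,-15],0.175,1]
    - [[0,0,-15],0,1]
    - [[0,0,0],0,1]

```text
t: 6.72
tcp_pos: [0.5431, 0.0617, 0.0503]
tool_rot: [0.126, 0.992, -0.0, -0.001]
force: [0.1, -0.1, 0.6]
finger_gap: 0.002
```

>>> arm_command:
  rows:
    - [[0,0,-16],0,1]
    - [[0,0,-14],0,1]
    - [[0,0,-3],0,1]
    - [[-1,-15,0],0,1]
    - [[-2,-15,0],0,1]
    - [[-2,-12,0],0,1]
    - [[0,0,0],0,1]

```text
t: 7.6
tcp_pos: [0.5382, 0.0188, 0.0189]
tool_rot: [0.126, 0.992, -0.0, 0.0]
force: [0.2, 0.6, 0.8]
finger_gap: -0.002
```

```bash
python3 - <<'E'
from h import *
s=manip.sense();print(s['tcp_pos'],s['force'],s['finger_gap'])
for n in("scene","wrist"):
    im=manip.snapshot(n); 
    if n=="scene":
        u,v=map(int,proj(n,(.55,.0,.03)));im=cv2.resize(im[v-60:v+60,u-80:u+80],None,fx=4,fy=4,interpolation=cv2.INTER_CUBIC)
    cv2.imwrite(f"pics/{n}4.png",im)
    print(n,proj(n,(.527,-.026,.014)))
E
```

```text
[0.53817727 0.0187577  0.01892111] [0.1742834  0.61123047 0.82877325] -0.0021197533005583562
scene (np.float64(259.23590963835034), np.float64(233.53501204830576))
wrist (np.float64(172.15360147033735), np.float64(280.5729000598384))
```

View pics/scene4.png

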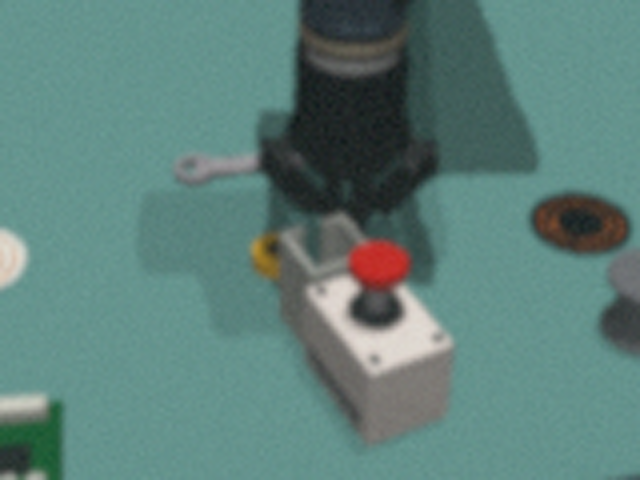

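View pics/wrist4.png

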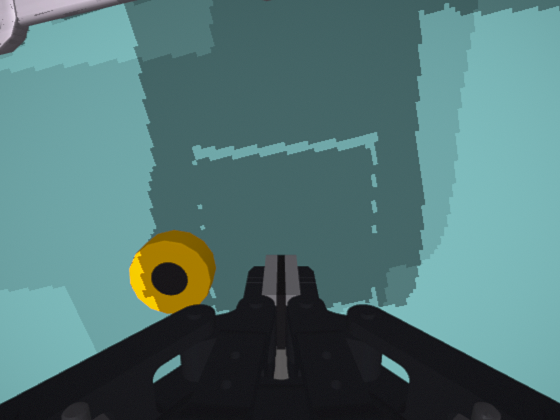

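>>> arm_command:
  rows:
    - [[-1,-4,-3],0,1]
    - [[-2,-8,0],0,1]
    - [[-3,-10,0],0,1]
    - [[-2,-10,0],0,1]
    - [[-3,-10,0],0,1]
    - [[-2,-10,0],0,1]
    - [[-3,-10,0],0,1]
    - [[-2,-8,0],0,1]
    - [[-1,-4,0],0,1]
    - [[0,0,0],0,1]

```text
t: 8.95
tcp_pos: [0.5191, -0.0541, 0.0156]
tool_rot: [0.125, 0.992, -0.0, 0.0]
force: [0.4, 0.0, 0.4]
finger_gap: -0.004
```

```bash
python3 - <<'E'
from h import *
s=manip.sense();print(s['tcp_pos'],s['force'],s['finger_gap'])
im=manip.snapshot("wrist");cv2.imwrite("pics/wrist5.png",im)
hsv=cv2.cvtColor(im,cv2.COLOR_BGR2HSV);m=cv2.inRange(hsv,(15,120,60),(35,255,255))
print(cv2.boundingRect(m))
E
```

```text
[ 0.51913388 -0.05405658  0.01561405] [0.37321713 0.00584434 0.42037366] -0.0038702894870676985
(167, 233, 243, 150)
```

View pics/wrist5.png

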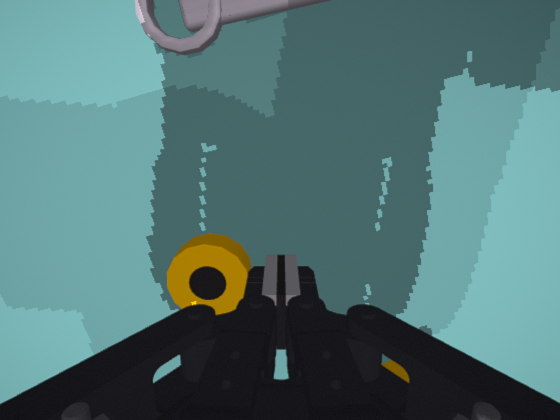

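```bash
python3 - <<'E'
from h import *
p=ray("wrist",(207,282),.014);pad=np.array([.472,-.236,.014]);T=manip.sense()['tcp_pos']
d=pad-p;print(p,d,np.hypot(*d[:2]),np.degrees(np.arctan2(d[1],d[0])), (p-T)@[-.25,-.968,0],(p-T)@[.968,-.25,0])
E
```

```text
[ 0.51090505 -0.08400409  0.014     ] [-3.89050463e-02 -1.51995911e-01 -1.21430643e-17] 0.1568960150209973 -104.35724686263414 0.031303139575629635 -0.0004545939802639183
```

>>> arm_command:
  rows:
    - [[-1,-4,0],0,1]
    - [[-2,-8,0],0,1]
    - [[-2,-10,0],0,1]
    - [[-3,-10,0],0,1]
    - [[-3,-10,0],0,1]
    - [[-2,-10,0],0,1]
    - [[-3,-10,0],0,1]
    - [[-3,-10,0],0,1]
    - [[-2,-10,0],0,1]
    - [[-3,-10,0],0,1]
    - [[-1,-6,0],0,1]
    - [[0,0,0],0,1]

```text
t: 10.5
tcp_pos: [0.4942, -0.1523, 0.0156]
tool_rot: [0.125, 0.992, -0.0, 0.0]
force: [-0.2, -1.1, 0.6]
finger_gap: -0.003
```

```bash
python3 - <<'E'
from h import *
s=manip.sense();print(s['tcp_pos'],s['force'],s['finger_gap'])
im=manip.snapshot("wrist");cv2.imwrite("pics/wrist6.png",im)
E
```

```text
[ 0.49421179 -0.15233609  0.01560624] [-0.24341652 -1.10845581  0.57503637] -0.0028889235427573892
```

View pics/wrist6.png

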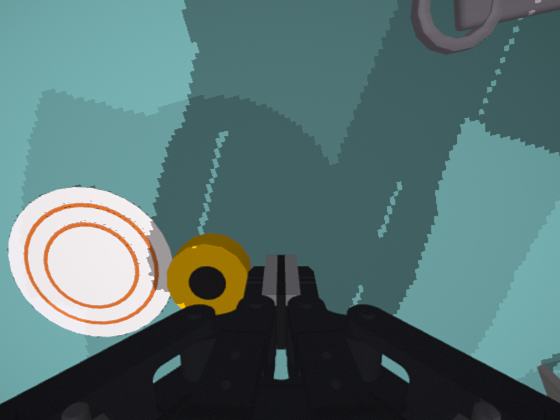

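```bash
python3 - <<'E'
from h import *
print(ray("wrist",(207,282),.014),ray("wrist",(91,264),0))
E
```

```text
[ 0.4858687  -0.18213767  0.014     ] [ 0.47028355 -0.23634606  0.        ]
```

>>> arm_command:
  rows:
    - [[-1,-4,0],0,1]
    - [[-2,-8,0],0,1]
    - [[-3,-10,0],0,1]
    - [[-3,-10,0],0,1]
    - [[-3,-10,0],0,1]
    - [[-2,-7,0],0,1]
    - [[-1,-4,0],0,1]
    - [[0,-1,0],0,1]
    - [[0,0,0],0,1]

```text
t: 11.68
tcp_pos: [0.4792, -0.2057, 0.0156]
tool_rot: [0.125, 0.992, 0.0, -0.0]
force: [-0.4, -0.3, -0.1]
finger_gap: -0.002
```

```bash
python3 - <<'E'
from h import *
s=manip.sense();print(s['tcp_pos'],s['force'],s['finger_gap'])
im=manip.snapshot("wrist");cv2.imwrite("pics/wrist7.png",im)
E
```

```text
[ 0.4791871  -0.20567655  0.01560675] [-0.3796475  -0.27399902 -0.14349568] -0.0016866021414266724
```

View pics/wrist7.png

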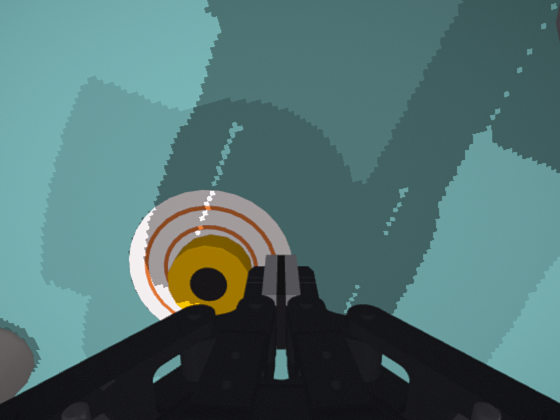

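The core (208,284) lies over the pad's centre. I'll back off a little along the push line, then rise and clear the view.

>>> arm_command:
  rows:
    - [[2,8,0],0,1]
    - [[4,16,0],0,1]
    - [[4,16,10],0,1]
    - [[0,0,50],0,1]
    - [[0,0,60],0,1]
    - [[-10,50,20],0,1]
    - [[-10,60,0],0,1]
    - [[0,60,0],0,1]
    - [[0,30,0],0,1]
    - [[0,0,0],0,1]

```text
t: 12.98
tcp_pos: [0.4681, 0.0373, 0.1562]
tool_rot: [0.122, 0.993, 0.0, -0.0]
force: [-0.1, 0.1, -0.8]
finger_gap: 0.0
```

```bash
python3 - <<'E'
from h import *
s=manip.sense();print(s['t'],s['tcp_pos'],s['force'])
im=manip.snapshot("top");cv2.imwrite("pics/top8.png",cv2.resize(im[140:320,240:470],None,fx=3.4,fy=3.3,interpolation=cv2.INTER_CUBIC))
im=manip.snapshot("scene");cv2.imwrite("pics/scene8.png",im)
E
```

```text
12.975 [0.46814844 0.0372771  0.15621096] [-0.09468522  0.09982033 -0.83717539]
```

View pics/top8.png

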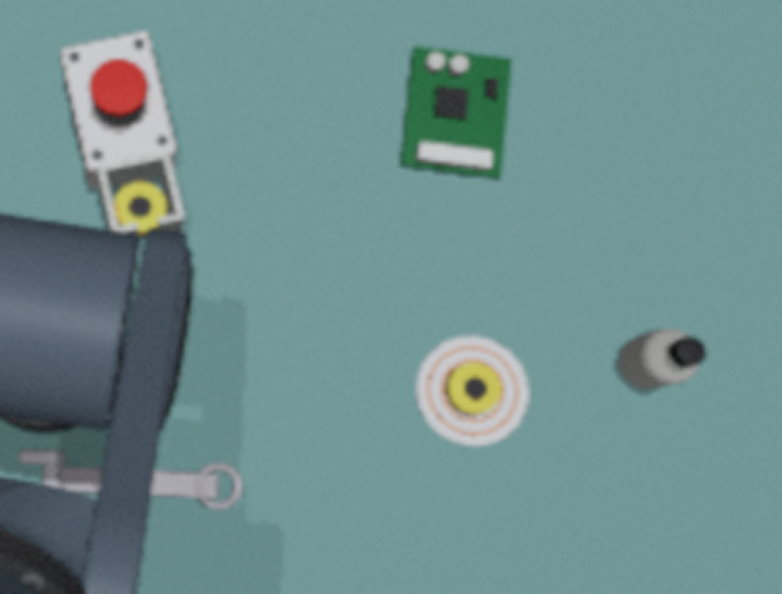

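View pics/scene8.png

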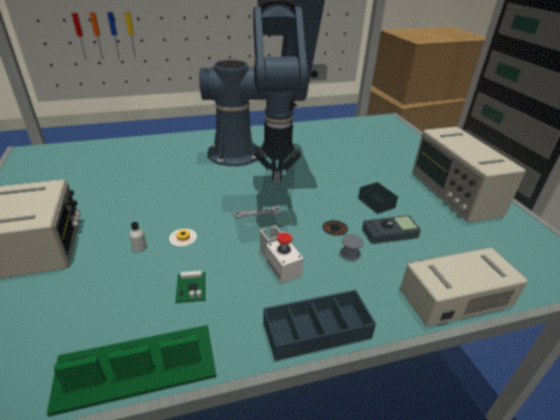

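The core is centred on the pad: its middle is at (475,387) and the pad's at (472,390) in the enlarged crop, so about 1 mm apart. The plunger is up, the other cores are in the magazine, and the bystanders have not moved. I'm handing it in.

```bash
python3 -c "
from station import manip
print(manip.sign_off())"
```

```text
the job is handed in; nothing more can be done
None
```

I pressed the plunger to its hard stop once and let it back up, which pushed out a single core. I then pushed that core about 217 mm across the mat with the shut fingertips, in three stretches, onto the white test pad. I backed the arm off and handed the job in at about 13 s.

In the last pictures:
- **Core:** it lies flat on the pad, with its centre about 1–2 mm from the pad's centre.
- **Feeder:** the plunger is up, and the top core shows in the magazine. The one below it can't be seen from above.
- **Bystanders:** the board and flux bottle are unchanged in the top view, as is the visible part of the wrench. The spool, meter and bin look unmoved in the scene view, but I did not measure them.
- **Arm:** it is clear of everything. The highest force I read was about 27 N, with the fingertips on the plunger at its stop.

None of the checks failed or disagreed. The hand-in gives no verdict.

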